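# Feed the instrument cassette up the loading ramp to its top stop

### The job

Set the steel instrument cassette down on the open foot of the aluminium loading ramp, lengthways between the side rails, and let go of it. Then push it from behind up the ramp under the rail lips, feeling for the sprung pad of the top stop, and leave it resting there so that it presses lightly on the pad; push gently and never drive the pad to the end of its spring. Leave the other things on the counter where they are.

Things in the scene. Friction and masses are not known exactly. Their poses are not given: they have to be found in the camera images.
- cassette: Loose closed instrument cassette of bare steel: flat box 120 long (x) by 76 wide (y) by 28 mm high, 0.3 to 0.65 kg. A solid handle bar runs along the middle of the lid: 70 long (x), 12 thick (y), 24 mm high, its top 52 mm above the underside. Origin: centre of the underside, z up. Both ends alike. Starts flat on the counter to the right of the ramp's foot.
- ramp: Fixed aluminium loading ramp, 372 long, 100 mm wide, rising at 8 degrees towards its +x (z vertical, y across). Origin: on the counter under the middle of its lower edge; the sliding surface is 6 mm above it there. The first 150 mm along the slope are the open foot: rails 14 mm high, 96 mm apart inside at the start, narrowing to 82 mm. A cassette let go on the slope stays put by friction.
- channel (a point): Point in the middle of the sliding surface 150 mm along the slope, where the lipped channel begins; it runs up to the stop. Channel: 82 mm wide inside, rails 36 mm high, with inward lips whose underside is 33 mm above the sliding surface; the slot between the lips is 66 mm wide. Sliding the cassette up the slope takes 2 to 6 N.
- stop: Top stop, fixed to the ramp; same origin and axes as the ramp. A grey upright plate across the ramp, its face 360 mm along the slope. A steel thumbscrew through it, along the slope and 17 mm above the sliding surface, carries a black rubber pad of 28 mm diameter that faces down the slope.
- stop_face (a point): Centre of the stop plate's face, 17 mm above the sliding surface. The pad's screw was set by hand and is not measured: the pad's face stands anywhere from 15 to 55 mm down the slope from this point. The pad is sprung, 1.2 N per mm over 8 mm of travel, then it meets a hard end (about 10 N). The screw does not give way.
- drum: Bystander: small round steel dressing drum with lid, 68 mm diameter, 62 mm high; origin under its centre.
- bottle: Bystander: amber glass bottle, 54 mm diameter, 120 mm high; origin under its centre.
- bowl: Bystander: steel bowl, 110 mm diameter, 40 mm high; origin under its centre.
- cup: Bystander: steel cup, 64 mm diameter, 75 mm high; origin under its centre.
- probe: Bystander: thin steel dental probe lying on the counter, 150 mm long along its x; origin near its middle.
- jar: Bystander: white ceramic jar with steel lid, 60 mm diameter, 70 mm high; origin under its centre.
- tray: Bystander: shallow open steel tray, 80 by 120 by 25 mm; origin under its centre.

How it is judged:
By the outcome, as a careful person would: the job done as asked, in the order asked, and still so for the second after the job is handed in, with the robot touching nothing.
It also fails if it takes over 64 s, if anything falls off the work surface, if the arm or the gripper's body presses on something with over 40 N, if the wrist force passes 120 N, or if a joint passes its speed limit or range.

### The arm

A 6-joint arm with a two-finger parallel gripper is mounted at the origin on the work surface. World frame = base frame: x ahead of the robot, y to its left, z up, the work surface at z = 0. Lengths are in mm, angles in rad, forces in N, time in s.
With the tool pointing down it reaches from about 400 to 925 mm from the base axis. Payload 12.5 kg.
Tool frame: the origin (TCP) lies at the very end of the fingers, on their centre line; the grasp point (between the pads) lies 19 mm behind it; z points along the fingers, y is the line along which they close (so a half turn about z gives the same grasp; the last joint's range is limited). The gripper opens to 95 mm and grips with 3 to 60 N. Pads are 20 mm wide; open, the fingers measure 119 mm over their backs; the gripper's body (75 mm by 180 mm) begins 59 mm behind the grasp point.
Start: joints at [-1.207, 0.491, 1.559, -0, 1.092, -0.106], TCP at [282.967, -557.294, 214.661] pointing down, gripper open.
Joint ranges: [-3.1, 3.1], [-0.84, 2.19], [0.05, 2.79], [-1.13, 4.28], [0.06, 2.93], [-2.69, 2.69]. Speed limits (rad/s): [2.22, 2.22, 2.79, 3.14, 3.14, 3.14].

### API

Orientations are given as [roll, pitch, yaw] about the fixed x, y, z axes, in that order (R = Rz(yaw) Ry(pitch) Rx(roll)).
In Python, from cell import * gives the robot as it stands.
- The arm moves only by the tool jog_arm, never from a script. Its argument "targets" is a list of rows, each an object with "turn": the turn, a rotation vector about the world's x, y, z in degrees, a list of three; "slide": the shift along the world's x, y, z in mm, a list of three; "claw": the opening in per cent of the stroke, from 0 (shut) to 100 (fully open). In form: [{"turn": [wx, wy, wz], "slide": [x, y, z], "claw": claw}, ...]. A call has 1 to 5 rows; each row shifts and turns the commanded pose from where the row before left it; what a row does not reach is not made up. A row lasts 1/8 s, in which the tool goes at most 62.5 mm and 10.7 degrees, less where a joint would pass 70% of its speed; a pose out of reach is approached as far as the arm can. A call with a gripper value outside its range is refused whole. The fingers move at their own pace and stop on an object; the grip force is fixed at half the most. Time passes only in rows, so rows that do not move let the fingers close. It gives the time, the measured TCP pose, the force, the opening and the grip force at its end, in the units of the state.
- state(): the state, without advancing time (a new reading comes with each control period).
- read_camera(name): name is "side" or "top" or "wrist"; returns a dict with "frame" (480x640x3 uint8, blue, green, red), "mtx" (3x3 intrinsics, pixels), "k1" (the pictures are not rectified: a ray, as slopes to the right and down, at radius r is drawn at 1 + k1 r^2 times it, then the intrinsics apply), "R" (3x3) and "t" (3): a world point X has camera coordinates R X + t. Camera axes: x right, y down, z forward; pixel columns grow to the right and rows downward; lengths in mm; the calibration is good to about 2 mm. A picture is of the moment at which its call begins. There is no depth.
- job_done(): hands the job in; it is judged then, once.
Trained networks look in the newest picture that a camera, given by its name, has taken for a name from the list of things; names that differ only in an ending like _2 or _b are one class to them, and where a whole thing is asked for, a point or a joint stands for the part that bears it (a point fixed in the world has none). Each returns a list of dicts, best first, with "conf" (0 to 1); they miss things now and then, are a little off and sometimes report something else, mostly with a low value. They report only what shows in the picture. A call takes as long as a camera call.
- look_for(query, camera): "xy" ([column, row] in pixels, amid what is visible of it).
The state is a dict: "t": time; "joints": joint angles; "qvel": joint speeds; "tau": joint torques, N m; "eef_pos": TCP position; "tcp_rot": TCP orientation; "ft_force": force on the tool from outside, world axes, zero at the start; "moment": the same for the moment, N m; "opening": opening from 0.0 (shut) to 1.0 (fully open); "grip_force": force on a finger pad.
Only numpy, scipy, OpenCV 4.12 (cv2) and the standard library are available. Lean on these libraries where they do the work, as an engineer would, in place of code of your own. Each camera call takes 0.05 s, during which the arm holds its last target. There are 200 camera calls.

## Working session

There is one attempt and no reset: what is moved stays moved. The work goes in short steps, Python scripts to look and compute and a tool call to move; the robot and the scene stay as the last step left them, time stands still between calls to the robot, and variables do not carry over. Pictures are saved under pics/ and viewed, at most 10 in all, crops included, and the job is handed in when it is done.

Besides the shell and the picture viewer there is one more tool, called after ">>>" as name([rows], argument=value, ...), one row to a line, values as JSON. jog_arm: Moves the arm, as the interface text tells. Its arguments: {"type":"object","properties":{"targets":{"type":"array","items":{"type":"object","properties":{"turn":{"type":"array","items":{"type":"number"}},"slide":{"type":"array","items":{"type":"number"}},"claw":{"type":"number"}}}}},"required":["targets"]}

```bash
mkdir -p pics; ls
cat > h.py <<'E'
from cell import *
import numpy as np, cv2
def ray(c,px):
    K=np.array(c["mtx"],float);R=np.array(c["R"]);t=np.array(c["t"])
    d=[(px[0]-K[0,2])/K[0,0],(px[1]-K[1,2])/K[1,1]]
    u=np.array(d)
    for _ in range(20): u=np.array(d)/(1+c["k1"]*(u@u))
    return -R.T@t, R.T@np.array([u[0],u[1],1.])
def onz(c,px,z):
    o,d=ray(c,px); return o+d*(z-o[2])/d[2]
def proj(c,X):
    p=np.array(c["R"])@np.array(X,float)+np.array(c["t"]);u=p[:2]/p[2];u=u*(1+c["k1"]*(u@u))
    K=np.array(c["mtx"]);return K[0,0]*u[0]+K[0,2],K[1,1]*u[1]+K[1,2]
E
python3 - <<'E'
from h import *
s=state();print({k:s[k] for k in("t","eef_pos","tcp_rot","ft_force","opening")})
for n in("top","side"):
    c=read_camera(n);cv2.imwrite(f"pics/{n}0.png",c["frame"])
    o,_=ray(c,(320,240));print(n,o)
    for q in("cassette","ramp","stop","channel","drum","bottle","bowl","cup","probe","jar","tray"):
        r=look_for(q,n)[:1]
        for x in r: print(q,x["conf"],np.round(x["xy"]),np.round(onz(c,x["xy"],30)))
E
```

```text
pics
{'t': 0.0, 'eef_pos': array([ 282.85869762, -557.03670965,  214.05696847]), 'tcp_rot': array([-3.14046307e+00, -9.68262320e-05,  4.69785796e-01]), 'ft_force': array([0.18989126, 0.53857165, 0.90333499]), 'opening': 0.9982858155622426}
top [ 303.30570097  -69.45235118 1232.18025035]
cassette 0.78 [465. 268.] [ 517. -352.   30.]
ramp 0.82 [214. 256.] [507. 180.  30.]
stop 0.93 [131. 250.] [509. 358.  30.]
channel 0.7 [210. 254.] [512. 189.  30.]
drum 0.78 [186. 198.] [632. 254.  30.]
bottle 0.89 [167. 313.] [382. 264.  30.]
bowl 0.91 [311. 152.] [755.  -8.  30.]
cup 0.89 [365. 154.] [ 757. -128.   30.]
probe 0.79 [537. 366.] [ 324. -500.   30.]
jar 0.78 [370. 327.] [ 380. -157.   30.]
tray 0.86 [431. 173.] [ 722. -274.   30.]
side [-168.51556521 -789.22488161  662.37140951]
cassette 0.86 [399. 311.] [ 512. -381.   30.]
ramp 0.89 [240. 225.] [524. 192.  30.]
stop 0.74 [210. 200.] [561. 405.  30.]
channel 0.94 [241. 227.] [517. 180.  30.]
drum 0.67 [255. 202.] [651. 279.  30.]
bottle 0.63 [189. 234.] [386. 254.  30.]
bowl 0.75 [342. 215.] [775.  14.  30.]
cup 0.81 [375. 228.] [ 782. -110.   30.]
probe 0.69 [394. 394.] [ 316. -507.   30.]
jar 0.7 [283. 293.] [ 384. -147.   30.]
```

View pics/top0.png

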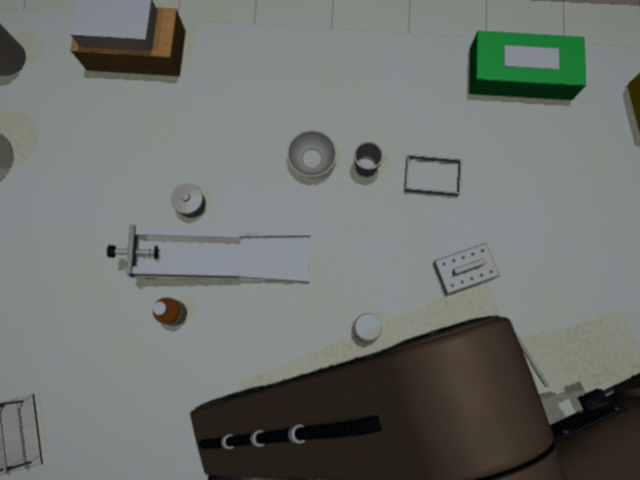

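View pics/side0.png

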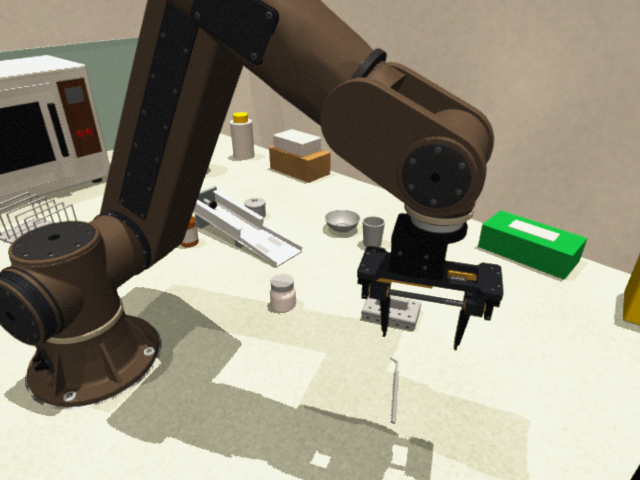

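Top view: the ramp foot edge is at col 310, rows 236–282, with the stop at col ~133 and the pad at ~(157,253). The cassette is at (466,268), with its handle running (453,273)–(485,263). The side view confirms that the ramp rises away to the left. I'll enlarge both.

Run:
```python
from h import *
f=cv2.imread("pics/top0.png")
a=cv2.resize(f[220:290,100:320],None,fx=3.6,fy=3.6,interpolation=cv2.INTER_CUBIC)
b=cv2.resize(f[238:298,426:506],None,fx=5,fy=5,interpolation=cv2.INTER_CUBIC)
o=np.zeros((600,800,3),np.uint8);o[:a.shape[0],:a.shape[1]]=a;o[260:260+b.shape[0],:b.shape[1]]=b
cv2.imwrite("pics/crop.png",o)
```

```text
(no output)
```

View pics/crop.png

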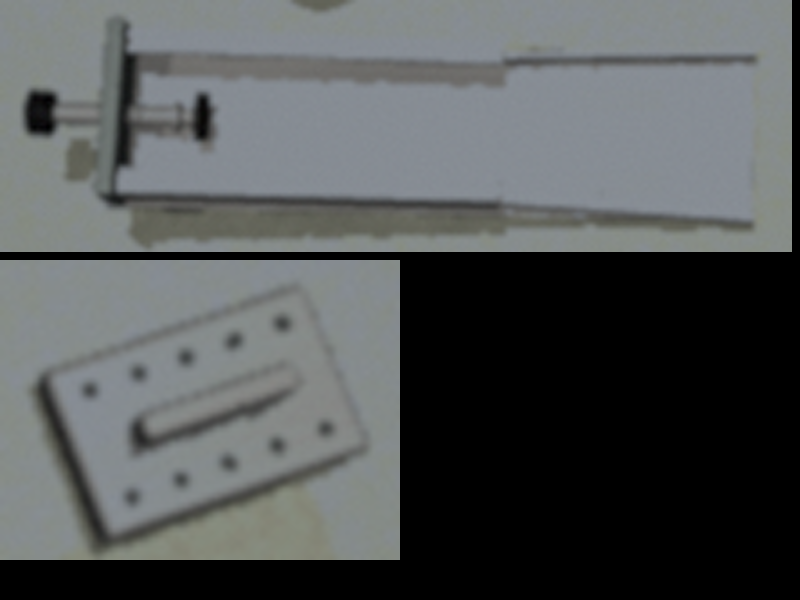

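The crop shows the ramp foot corners at crop (755,58)/(752,222), the pad at (203,116) and the knob at (40,112). The cassette lid corners are about (47,375), (297,287), (367,445) and (107,540). I'll fit the poses to these.

```bash
cat >> h.py <<'E'
from scipy.optimize import least_squares
a8=np.deg2rad(8)
def fit(c,pts,pix,x0,tilt=False):
    pts=np.array(pts,float)
    def W(p):
        k,s=np.cos(p[2]),np.sin(p[2]);return np.c_[p[0]+k*pts[:,0]-s*pts[:,1],p[1]+s*pts[:,0]+k*pts[:,1],pts[:,2]]
    r=least_squares(lambda p:np.ravel([np.subtract(proj(c,X),q) for X,q in zip(W(p),pix)]),x0,x_scale=[10,10,.1],loss="soft_l1")
    return r.x,np.round(r.fun.reshape(-1,2),1)
def rl(s,y,h): return [s*np.cos(a8)-h*np.sin(a8),y,6+s*np.sin(a8)+h*np.cos(a8)]
E
python3 - <<'E'
from h import *
c=read_camera("top")
A=lambda x,y:(100+(x+.5)/3.6-.5,220+(y+.5)/3.6-.5)
B=lambda x,y:(426+(x+.5)/5-.5,238+(y-260+.5)/5-.5)
p,r=fit(c,[(-60,38,28),(60,38,28),(60,-38,28),(-60,-38,28)],[B(47,375),B(297,287),B(367,445),B(107,540)],[517,-352,-1.3])
print("cass",p,r.tolist())
# handle
p2,r2=fit(c,[(-35,0,50),(35,0,50)],[B(150,422),B(295,370)],p);print("handle",p2)
for sp in (305,315,325):
  p,r=fit(c,[rl(0,-50,14),rl(0,50,14),rl(sp,0,17)],[A(755,58),A(752,222),A(210,116)],[510,0,1.57]);print(sp,"ramp",p,r.tolist())
p,r=fit(c,[rl(0,-50,14),rl(0,50,14),rl(150,-43,14),rl(150,43,14)],[A(755,58),A(752,222),A(503,62),A(500,205)],[510,0,1.57]);print("ramp",p,r.tolist())
E
```

```text
cass [ 517.23376526 -354.4884396    -1.16385171] [[-1.6, -0.2], [0.5, -1.2], [0.6, 0.4], [-0.1, 0.5]]
handle [ 520.01825236 -356.99511019   -1.16844503]
305 ramp [517.40769591 -17.10269004   1.61771846] [[-0.5, -0.3], [-0.7, 0.2], [3.3, 0.1]]
315 ramp [517.48732726 -19.05924139   1.61813906] [[0.4, -0.3], [0.2, 0.3], [-0.7, -0.0]]
325 ramp [517.49538281 -19.63603759   1.61909339] [[0.7, -0.3], [0.5, 0.3], [-5.5, -0.1]]
ramp [517.43296708 -19.42163653   1.63401956] [[0.2, -0.3], [0.8, 0.3], [-0.2, -0.3], [-0.7, 0.3]]
```

>>> jog_arm([
  {"turn": [0,0,9.6],"slide": [26,22.4,0],"claw": 100},
  {"turn": [0,0,9.6],"slide": [26,22.4,0],"claw": 100},
  {"turn": [0,0,9.6],"slide": [26,22.4,0],"claw": 100},
  {"turn": [0,0,9.6],"slide": [26,22.4,0],"claw": 100},
  {"turn": [0,0,9.6],"slide": [26,22.4,0],"claw": 100},
])

```text
t: 1.88
eef_pos: [413.8, -444.5, 214.7]
tcp_rot: [3.141, 0.0, 1.313]
ft_force: [1.2, 0.4, 0.8]
opening: 1.0
grip_force: 0.0
```

>>> jog_arm([
  {"turn": [0,0,9.6],"slide": [26,22.4,0],"claw": 100},
  {"turn": [0,0,9.6],"slide": [26,22.4,0],"claw": 70},
  {"turn": [0,0,9.6],"slide": [26,22.4,0],"claw": 60},
  {"turn": [0,0,9.6],"slide": [26,22.4,0],"claw": 60},
  {"turn": [0,0,0],"slide": [0,0,0],"claw": 60},
])

```text
t: 2.5
eef_pos: [518.2, -354.3, 214.6]
tcp_rot: [3.141, -0.0, 1.981]
ft_force: [0.1, -0.4, -0.4]
opening: 0.641
grip_force: 0.0
```

Run:
```python
from h import *
for n in("wrist","top"):
    c=read_camera(n);cv2.imwrite(f"pics/{n}1.png",c["frame"])
    for x in look_for("cassette",n)[:2]: print(n,x["conf"],np.round(x["xy"]),np.round(onz(c,x["xy"],30)))
s=state();print(s["t"],s["eef_pos"],s["tcp_rot"],s["joints"])
a,b=[cv2.imread(f"pics/{n}1.png") for n in("wrist","top")]
o=np.zeros((600,800,3),np.uint8);o[:480,:640]=a
cv2.imwrite("pics/w1.png",o[:480,:640])
```

```text
wrist 0.87 [321. 217.] [ 518. -353.   30.]
top 0.49 [436. 260.] [ 529. -289.   30.]
2.7 [ 516.3101524  -356.34856811  214.65489795] [-3.14151091e+00 -1.89001304e-05  1.97525823e+00] [-7.09318911e-01  4.94308639e-01  1.55276854e+00 -7.31501154e-05
  1.09456851e+00 -1.11374728e+00]
```

View pics/w1.png

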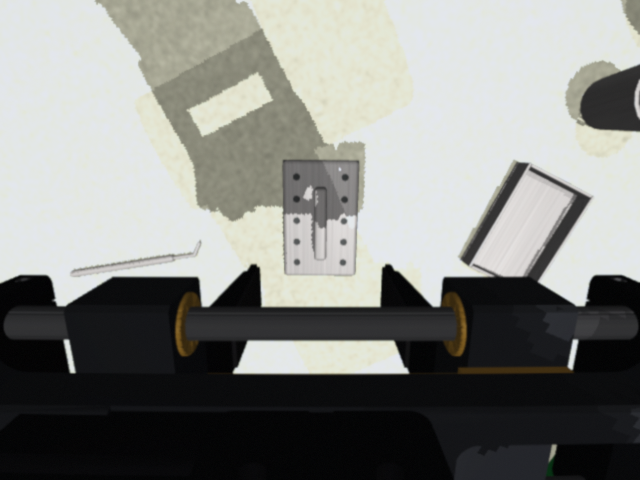

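The wrist view shows the cassette lid corners at (283,160), (358,160), (356,274) and (284,274), with the handle at col 320, rows 188–260, well centred and aligned.

Run:
```python
from h import *
c=read_camera("wrist")
q=[(283,160),(358,160),(356,274),(284,274)]
print([np.round(onz(c,p,28)) for p in q])
L=[(60,38,28),(60,-38,28),(-60,-38,28),(-60,38,28)]
for x0 in ([518,-355,-1.166],[518,-355,1.976]):
  p,r=fit(c,L,q,x0);print(p,r.tolist())
for z in(45,52): print(onz(c,(320.5,188),z),onz(c,(320.5,260),z))
s=state();print(s["t"],s["eef_pos"],s["tcp_rot"])
```

```text
[array([ 460., -318.,   28.]), array([ 527., -289.,   28.]), array([ 574., -397.,   28.]), array([ 504., -427.,   28.])]
[ 516.36053033 -357.96255847   -4.30983831] [[-1.5, -1.0], [1.3, -0.8], [-0.0, 1.4], [0.1, 1.2]]
[ 516.36053378 -357.96255662    1.97334689] [[-1.5, -1.0], [1.3, -0.8], [-0.0, 1.4], [0.1, 1.2]]
[ 503.3834182  -326.97589756   45.        ] [ 531.55819086 -392.54359492   45.        ]
[ 503.1029571  -326.31594613   52.        ] [ 530.69792473 -390.53433428   52.        ]
2.75 [ 516.26709342 -356.42974684  214.70191803] [-3.14158698e+00  2.62941647e-05  1.97532839e+00]
```

>>> jog_arm([
  {"turn": [0,0,0],"slide": [0,-1,-55],"claw": 50},
  {"turn": [0,0,0],"slide": [0,0,-55],"claw": 50},
  {"turn": [0,0,0],"slide": [0,0,-45],"claw": 50},
  {"turn": [0,0,0],"slide": [0,0,-20],"claw": 50},
  {"turn": [0,0,0],"slide": [0,0,-8],"claw": 50},
])

```text
t: 3.38
eef_pos: [516.1, -357.1, 30.5]
tcp_rot: [-3.141, -0.002, 1.976]
ft_force: [0.4, -0.2, 0.3]
opening: 0.5
grip_force: 0.0
```

>>> jog_arm([
  {"turn": [0,0,0],"slide": [0,0,0],"claw": 20},
  {"turn": [0,0,0],"slide": [0,0,0],"claw": 0},
  {"turn": [0,0,0],"slide": [0,0,0],"claw": 0},
  {"turn": [0,0,0],"slide": [0,0,0],"claw": 0},
  {"turn": [0,0,0],"slide": [0,0,0],"claw": 0},
])

```text
t: 4.0
eef_pos: [517.4, -356.8, 32.3]
tcp_rot: [3.141, 0.001, 1.978]
ft_force: [1.9, 2.0, 6.3]
opening: 0.124
grip_force: 30.0
```

>>> jog_arm([
  {"turn": [0,0,0],"slide": [0,0,10],"claw": 0},
  {"turn": [0,0,0],"slide": [0,0,30],"claw": 0},
  {"turn": [0,0,0],"slide": [0,0,35],"claw": 0},
  {"turn": [0,0,0],"slide": [0,0,35],"claw": 0},
  {"turn": [0,0,0],"slide": [0,15,10],"claw": 0},
])

```text
t: 4.62
eef_pos: [517.2, -342.1, 153.5]
tcp_rot: [3.14, 0.003, 1.977]
ft_force: [-0.7, 0.5, -5.0]
opening: 0.124
grip_force: 30.0
```

>>> jog_arm([
  {"turn": [0,0,-2.5],"slide": [0,30,0],"claw": 0},
  {"turn": [0,0,-2.5],"slide": [0,35,0],"claw": 0},
  {"turn": [0,0,-2.5],"slide": [0,35,0],"claw": 0},
  {"turn": [0,0,-2.5],"slide": [0,35,0],"claw": 0},
  {"turn": [0,0,-2.5],"slide": [0,35,0],"claw": 0},
])

```text
t: 5.25
eef_pos: [515.9, -169.4, 150.6]
tcp_rot: [-3.14, -0.001, 1.758]
ft_force: [0.8, 0.8, -4.0]
opening: 0.123
grip_force: 30.0
```

>>> jog_arm([
  {"turn": [0,0,-2.5],"slide": [0,35,0],"claw": 0},
  {"turn": [0,0,-2.5],"slide": [0,35,0],"claw": 0},
  {"turn": [0,0,-2.9],"slide": [0,25,0],"claw": 0},
  {"turn": [0,0,0],"slide": [0,10,0],"claw": 0},
  {"turn": [0,0,0],"slide": [0,0,0],"claw": 0},
])

```text
t: 5.88
eef_pos: [516.5, -66.1, 151.2]
tcp_rot: [-3.141, -0.0, 1.624]
ft_force: [-0.7, 0.4, -4.4]
opening: 0.125
grip_force: 30.0
```

Run:
```python
from h import *
s=state();print(s["t"],s["eef_pos"],s["tcp_rot"],s["ft_force"],s["opening"])
c=read_camera("wrist");cv2.imwrite("pics/w2.png",c["frame"]);print(ray(c,(0,0))[0])
c2=read_camera("top");cv2.imwrite("pics/t2.png",c2["frame"])
for X in ([517.4,-19,6],): print(proj(c,X))
```

```text
5.875 [516.54578096 -66.14992908 151.2159044 ] [-3.14074532e+00 -1.73053906e-04  1.62384151e+00] [-0.65405616  0.36568134 -4.4253123 ] 0.12483344996243284
[512.81348548   0.56074359 321.72424159]
(np.float64(324.89671611598436), np.float64(173.58344855901143))
```

View pics/w2.png

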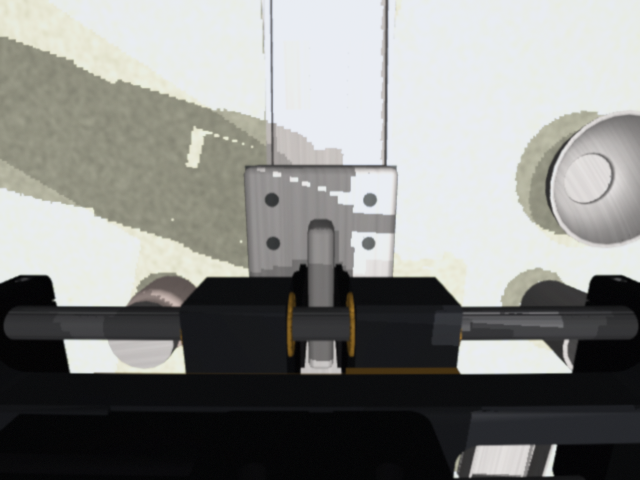

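The cassette is held at cols 246–397. Ramp rails show beyond it at cols ~268–272 and ~384–387 above row 165. I'll enlarge that region.

Run:
```python
import cv2
f=cv2.imread("pics/w2.png")
cv2.imwrite("pics/w2c.png",cv2.resize(f[0:180,235:415],None,fx=3.3,fy=3.3,interpolation=cv2.INTER_CUBIC))
```

```text
(no output)
```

View pics/w2c.png

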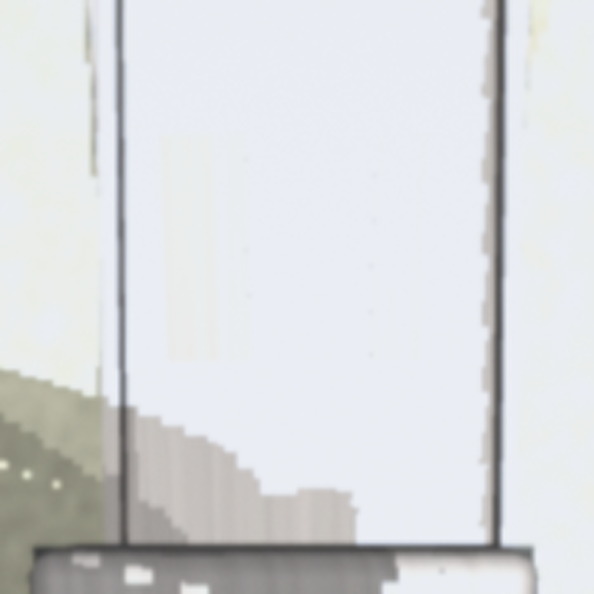

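Run:
```python
from h import *
c=read_camera("wrist")
def pr(p,L):
    k,s=np.cos(p[2]),np.sin(p[2]);return np.round(proj(c,[p[0]+k*L[0]-s*L[1],p[1]+s*L[0]+k*L[1],L[2]]),1)
P=(517.4,-19,1.626)
for s in (30,90,149,180,220):
    w=48-7*s/150 if s<150 else 41
    print(s,"foot inner top/bot",[pr(P,rl(s,y,h)) for y,h in((w,14),(w,0),(-w,14),(-w,0))], "lip",[pr(P,rl(s,y,36)) for y in(33,-33,43,-43)] if s>=149 else"")
```

```text
30 foot inner top/bot [array([266.8, 138.9]), array([269.1, 137. ]), array([382.5, 138.7]), array([379.9, 136.8])] lip 
90 foot inner top/bot [array([266. ,  56.3]), array([268.6,  58.1]), array([383.6,  56. ]), array([380.6,  57.8])] lip 
149 foot inner top/bot [array([265.3, -38.2]), array([268.1, -31.6]), array([384.5, -38.5]), array([381.3, -31.8])] lip [array([273.1, -50.4]), array([377.6, -50.6]), array([257.3, -50.2]), array([393.4, -50.6])]
180 foot inner top/bot [array([262.9, -93.9]), array([265.9, -84.1]), array([387.1, -94.2]), array([383.7, -84.4])] lip [array([ 270.7, -111.7]), array([ 380.2, -112. ]), array([ 254.1, -111.6]), array([ 396.7, -111.9])]
220 foot inner top/bot [array([ 259.4, -172.3]), array([ 262.8, -157.8]), array([ 390.8, -172.7]), array([ 387. , -158.2])] lip [array([ 267.4, -198.8]), array([ 383.7, -199.1]), array([ 249.9, -198.6]), array([ 401.3, -199. ])]
```

Run:
```python
from h import *
c=read_camera("wrist")
print("cass front", onz(c,(246,166),147.5),onz(c,(396.5,166),147.5))
print("cass lid mid z",onz(c,(321.2,215),147.5), "handle front", onz(c,(321,222),171))
for s,l,r,row in((30,272.3,385.6,138),(90,271.7,386.2,57)):
    z=rl(s,0,7)[2]; a,b=onz(c,(l,row),z),onz(c,(r,row),z);print(s,a,b,(a+b)/2)
s=state();print(s["eef_pos"],s["tcp_rot"])
```

```text
cass front [477.823822    -9.80349522 147.5       ] [549.93524366  -6.03722398 147.5       ]
cass lid mid z [515.11065372 -31.74116137 147.5       ] handle front [514.92696103 -30.59970046 171.        ]
30 [472.94996161   7.10538772  17.10706951] [566.13298689  11.99381458  17.10706951] [519.54147425   9.54960115  17.10706951]
90 [472.2679934   66.74824158  25.45745557] [559.59703532  71.34254849  25.45745557] [515.93251436  69.04539503  25.45745557]
[516.92697862 -67.39637736 151.4965097 ] [-3.14153074e+00  5.07186273e-05  1.62121545e+00]
```

>>> jog_arm([
  {"turn": [2,0.1,0],"slide": [0,25,0],"claw": 0},
  {"turn": [2,0.1,0],"slide": [0,30,-10],"claw": 0},
  {"turn": [2,0.1,0],"slide": [0,30,-20],"claw": 0},
  {"turn": [2,0.1,0.3],"slide": [0,23,-25],"claw": 0},
  {"turn": [0,0,0],"slide": [0,0,-15],"claw": 0},
])

```text
t: 6.7
eef_pos: [516.7, 41.4, 80.6]
tcp_rot: [-3.141, -0.14, 1.628]
ft_force: [0.5, -0.0, -4.0]
opening: 0.129
grip_force: 30.0
```

>>> jog_arm([
  {"turn": [0,0,0],"slide": [0,0,0],"claw": 0},
  {"turn": [0,0,0],"slide": [0,0,0],"claw": 0},
])

```text
t: 6.95
eef_pos: [517.5, 40.5, 82.3]
tcp_rot: [3.14, -0.139, 1.626]
ft_force: [-0.2, -0.2, -4.9]
opening: 0.122
grip_force: 30.0
```

Run:
```python
from h import *
s=state();print(s["t"],s["eef_pos"],s["tcp_rot"],s["ft_force"],s["opening"])
c=read_camera("wrist");a=c["frame"].copy();cv2.imwrite("pics/w3.png",a)
c2=read_camera("top");b=c2["frame"];cv2.imwrite("pics/t3.png",b)
o=np.zeros((600,800,3),np.uint8);o[:300,:800]=cv2.resize(a[0:300,0:640][:,:],(800,375))[:300]
d=cv2.resize(b[215:297,115:335],None,fx=3.6,fy=3.6,interpolation=cv2.INTER_CUBIC);o[302:302+d.shape[0],:d.shape[1]]=d
cv2.imwrite("pics/m3.png",o)
```

```text
6.95 [517.45797789  40.47503268  82.25105712] [ 3.14029707 -0.1392325   1.62625654] [-0.16971916 -0.22459077 -4.88832105] 0.12235500687724982
```

View pics/m3.png

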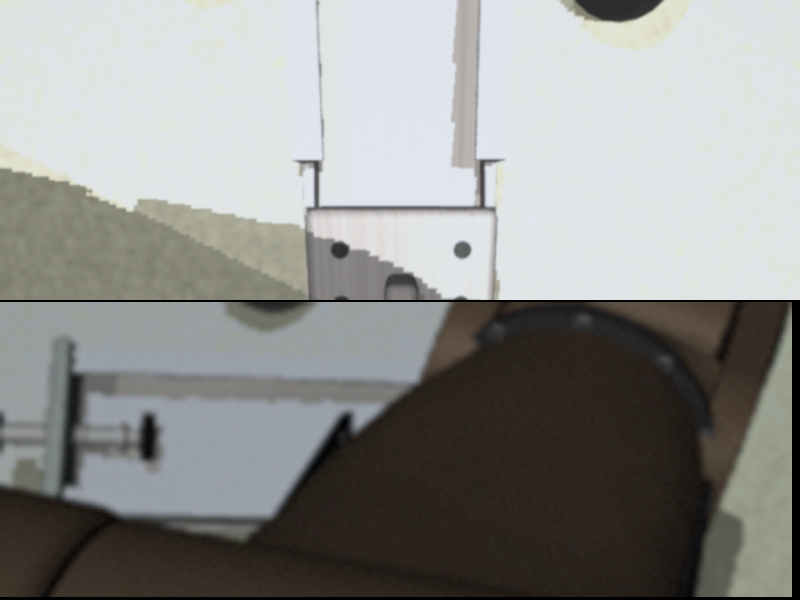

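The wrist view shows the cassette front edge at cols 306–497 (mid 401) and the channel mouth at 295–504 (mid 400), both in scaled pixels, so the cassette is laterally centred. Next I'll compute the mouth's y.

Run:
```python
from h import *
c=read_camera("wrist")
a,b=onz(c,(295/1.25,128),62.5),onz(c,(504/1.25,128),62.5);print(a,b,(a+b)/2,rl(150,0,36))
l,r=onz(c,(306/1.25,167),82.3-3.5+8),onz(c,(497/1.25,167),86.8);print(l,r,(l+r)/2)
```

```text
[466.82016662 120.18523219  62.5       ] [557.24088006 125.36004204  62.5       ] [512.03052334 122.77263711  62.5       ] [np.float64(143.52997867667318), 0, np.float64(62.525615618706354)]
[477.53101106  97.59727628  86.8       ] [550.72588481 101.77716196  86.8       ] [514.12844794  99.68721912  86.8       ]
```

>>> jog_arm([
  {"turn": [0,0,0],"slide": [-0.7,0,-14],"claw": 0},
  {"turn": [0,0,0],"slide": [0,0,-12],"claw": 0},
  {"turn": [0,0,0],"slide": [0,0,-5],"claw": 0},
  {"turn": [0,0,0],"slide": [0,0,-1],"claw": 0},
  {"turn": [0,0,0],"slide": [0,0,0],"claw": 0},
])

```text
t: 7.72
eef_pos: [516.4, 41.3, 49.7]
tcp_rot: [3.141, -0.14, 1.627]
ft_force: [0.4, 0.5, -3.8]
opening: 0.124
grip_force: 30.0
```

>>> jog_arm([
  {"turn": [0,0,0],"slide": [0,0,-1],"claw": 0},
  {"turn": [0,0,0],"slide": [0,0,0],"claw": 0},
])

```text
t: 7.98
eef_pos: [516.3, 41.3, 48.8]
tcp_rot: [3.141, -0.14, 1.627]
ft_force: [-0.3, -0.1, -4.7]
opening: 0.122
grip_force: 30.0
```

>>> jog_arm([
  {"turn": [0,0,0],"slide": [0,0,-1],"claw": 0},
  {"turn": [0,0,0],"slide": [0,0,0],"claw": 0},
])

```text
t: 8.22
eef_pos: [516.3, 41.3, 47.6]
tcp_rot: [3.141, -0.14, 1.627]
ft_force: [-0.7, 0.2, -4.7]
opening: 0.125
grip_force: 30.0
```

>>> jog_arm([
  {"turn": [0,0,0],"slide": [0,0,-0.7],"claw": 0},
  {"turn": [0,0,0],"slide": [0,0,0],"claw": 0},
])

```text
t: 8.48
eef_pos: [516.3, 41.3, 47.3]
tcp_rot: [3.141, -0.14, 1.627]
ft_force: [-2.3, -0.0, 3.1]
opening: 0.124
grip_force: 30.0
```

>>> jog_arm([
  {"turn": [0,0,0],"slide": [0,0,-0.7],"claw": 0},
  {"turn": [0,0,0],"slide": [0,0,0],"claw": 0},
])

```text
t: 8.72
eef_pos: [516.3, 41.3, 47.3]
tcp_rot: [3.14, -0.14, 1.627]
ft_force: [-4.4, -0.9, 14.7]
opening: 0.125
grip_force: 30.0
```

>>> jog_arm([
  {"turn": [0,0,0],"slide": [0,0,-0.6],"claw": 0},
  {"turn": [0,0,0],"slide": [0,0,0],"claw": 0},
])

```text
t: 8.98
eef_pos: [516.3, 41.3, 47.3]
tcp_rot: [3.14, -0.14, 1.627]
ft_force: [-7.2, -1.3, 23.1]
opening: 0.124
grip_force: 30.0
```

>>> jog_arm([
  {"turn": [0,0,0],"slide": [0,0,1.5],"claw": 0},
  {"turn": [0,0,0],"slide": [0,0,0],"claw": 25},
  {"turn": [0,0,0],"slide": [0,0,0],"claw": 40},
  {"turn": [0,0,0],"slide": [0,0,0],"claw": 40},
  {"turn": [0,0,0],"slide": [0,0,0],"claw": 40},
])

```text
t: 9.6
eef_pos: [516.3, 41.3, 47.1]
tcp_rot: [3.141, -0.14, 1.627]
ft_force: [-0.1, -0.2, 0.5]
opening: 0.398
grip_force: 0.0
```

>>> jog_arm([
  {"turn": [0,0,0],"slide": [0,-2,15],"claw": 40},
  {"turn": [0,0,0],"slide": [0,-5,35],"claw": 40},
  {"turn": [0,0,0],"slide": [0,-20,20],"claw": 25},
  {"turn": [0,0,0],"slide": [0,-40,0],"claw": 25},
  {"turn": [0,0,0],"slide": [0,-30,0],"claw": 25},
])

```text
t: 10.22
eef_pos: [516.4, -57.1, 118.6]
tcp_rot: [3.14, -0.139, 1.627]
ft_force: [1.3, -0.2, -0.7]
opening: 0.252
grip_force: 0.0
```

Run:
```python
from h import *
s=state();print(s["t"],s["eef_pos"],s["tcp_rot"],s["ft_force"],s["opening"])
c=read_camera("wrist");cv2.imwrite("pics/w4.png",c["frame"])
```

```text
10.225 [516.42356506 -57.09304582 118.58560407] [ 3.13968763 -0.13898427  1.6270417 ] [ 1.25610265 -0.16631808 -0.72195094] 0.251834597123798
```

View pics/w4.png

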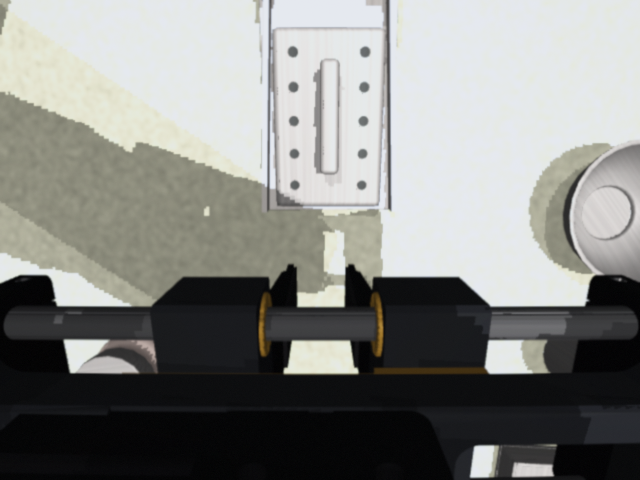

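The cassette lies between the rails (lid cols 274–384, rows 28–206; rail ends at 263/390, row 209), straight. Now going down behind it.

>>> jog_arm([
  {"turn": [0,0,0],"slide": [4.8,5,-45],"claw": 25},
  {"turn": [0,0,0],"slide": [0,0,-40],"claw": 25},
  {"turn": [0,0,0],"slide": [0,0,-18],"claw": 25},
  {"turn": [0,0,0],"slide": [0,0,0],"claw": 25},
  {"turn": [0,0,0],"slide": [0,0,0],"claw": 25},
])

```text
t: 10.9
eef_pos: [521.6, -50.8, 15.3]
tcp_rot: [3.14, -0.139, 1.627]
ft_force: [-0.4, 0.9, 0.2]
opening: 0.249
grip_force: 0.0
```

>>> jog_arm([
  {"turn": [0,0,0],"slide": [-0.6,9.9,1.4],"claw": 25},
  {"turn": [0,0,0],"slide": [-0.3,5,0.7],"claw": 25},
  {"turn": [0,0,0],"slide": [-0.3,5,0.7],"claw": 25},
  {"turn": [0,0,0],"slide": [-0.3,5,0.7],"claw": 25},
  {"turn": [0,0,0],"slide": [-0.3,5,0.7],"claw": 25},
])

```text
t: 11.52
eef_pos: [519.7, -20.9, 18.6]
tcp_rot: [3.14, -0.139, 1.627]
ft_force: [0.8, -6.0, 1.8]
opening: 0.251
grip_force: 2.6
```

>>> jog_arm([
  {"turn": [0,0,0],"slide": [-0.3,5,0.7],"claw": 25},
  {"turn": [0,0,0],"slide": [-0.3,5,0.7],"claw": 25},
  {"turn": [0,0,0],"slide": [-0.3,5,0.7],"claw": 25},
  {"turn": [0,0,0],"slide": [-0.3,5,0.7],"claw": 25},
  {"turn": [0,0,0],"slide": [-0.3,5,0.7],"claw": 25},
])

```text
t: 12.15
eef_pos: [518.2, 4.0, 22.1]
tcp_rot: [3.14, -0.139, 1.627]
ft_force: [0.9, -5.5, 2.5]
opening: 0.25
grip_force: 2.7
```

>>> jog_arm([
  {"turn": [0,0,0],"slide": [-0.3,5,0.7],"claw": 25},
  {"turn": [0,0,0],"slide": [-0.3,5,0.7],"claw": 25},
  {"turn": [0,0,0],"slide": [-0.3,5,0.7],"claw": 25},
  {"turn": [0,0,0],"slide": [-0.3,5,0.7],"claw": 25},
  {"turn": [0,0,0],"slide": [-0.3,5,0.7],"claw": 25},
])

```text
t: 12.78
eef_pos: [516.7, 29.0, 25.6]
tcp_rot: [3.14, -0.139, 1.627]
ft_force: [0.2, -5.2, 1.8]
opening: 0.25
grip_force: 2.8
```

>>> jog_arm([
  {"turn": [0,0,0],"slide": [-0.3,5,0.7],"claw": 25},
  {"turn": [0,0,0],"slide": [-0.3,5,0.7],"claw": 25},
  {"turn": [0,0,0],"slide": [-0.3,5,0.7],"claw": 25},
  {"turn": [0,0,0],"slide": [-0.3,5,0.7],"claw": 25},
  {"turn": [0,0,0],"slide": [-0.3,5,0.7],"claw": 25},
])

```text
t: 13.4
eef_pos: [515.2, 54.0, 29.1]
tcp_rot: [3.14, -0.139, 1.627]
ft_force: [0.7, -6.5, 3.1]
opening: 0.249
grip_force: 2.9
```

>>> jog_arm([
  {"turn": [0,0,0],"slide": [-0.3,5,0.7],"claw": 25},
  {"turn": [0,0,0],"slide": [-0.3,5,0.7],"claw": 25},
  {"turn": [0,0,0],"slide": [-0.3,5,0.7],"claw": 25},
  {"turn": [0,0,0],"slide": [-0.3,5,0.7],"claw": 25},
  {"turn": [0,0,0],"slide": [-0.3,5,0.7],"claw": 25},
])

```text
t: 14.02
eef_pos: [513.7, 79.0, 32.6]
tcp_rot: [3.14, -0.139, 1.627]
ft_force: [0.2, -6.4, 3.8]
opening: 0.25
grip_force: 3.1
```

>>> jog_arm([
  {"turn": [0,0,0],"slide": [-0.3,5,0.7],"claw": 25},
  {"turn": [0,0,0],"slide": [-0.3,5,0.7],"claw": 25},
  {"turn": [0,0,0],"slide": [-0.3,5,0.7],"claw": 25},
  {"turn": [0,0,0],"slide": [-0.3,5,0.7],"claw": 25},
  {"turn": [0,0,0],"slide": [-0.3,5,0.7],"claw": 25},
])

```text
t: 14.65
eef_pos: [512.1, 103.9, 36.1]
tcp_rot: [3.14, -0.139, 1.627]
ft_force: [0.2, -7.0, 3.4]
opening: 0.249
grip_force: 3.2
```

Run:
```python
from h import *
s=state();print(s["t"],s["eef_pos"],s["ft_force"],s["moment"])
c=read_camera("wrist");a=c["frame"];cv2.imwrite("pics/w5.png",a)
b=read_camera("top")["frame"];cv2.imwrite("pics/t5.png",b)
o=np.zeros((600,800,3),np.uint8);o[:345,:800]=cv2.resize(a[0:276],(800,345))
d=cv2.resize(b[220:288,115:335],None,fx=3.6,fy=3.6,interpolation=cv2.INTER_CUBIC);o[350:350+d.shape[0],:d.shape[1]]=d
cv2.imwrite("pics/m5.png",o)
```

```text
14.65 [512.12795129 103.94459857  36.12018995] [ 0.17519088 -7.04321407  3.43546253] [-1.21835988 -0.16932925  0.03490706]
```

View pics/m5.png

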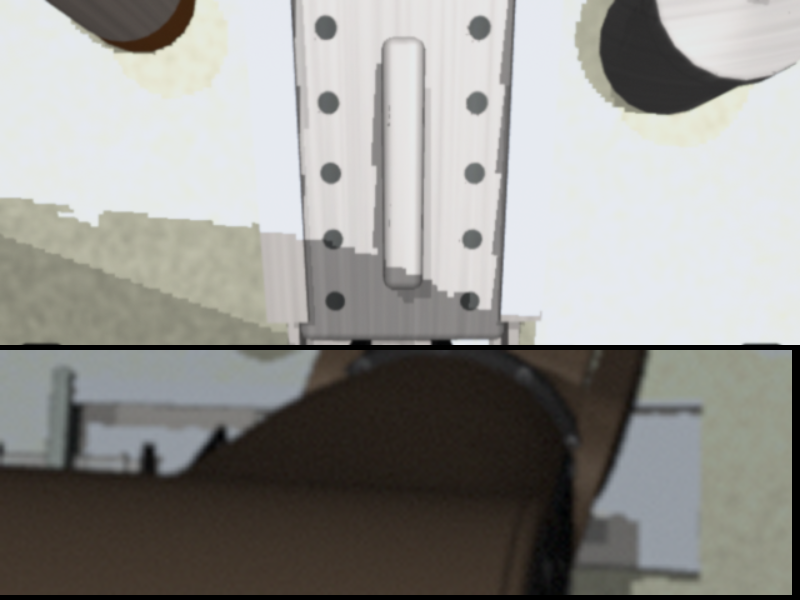

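The cassette is under the lips, straight, with its back edge just short of the channel mouth and free travel to the pad ahead. I'll continue with smaller steps.

>>> jog_arm([
  {"turn": [0,0,0],"slide": [-0.3,5,0.8],"claw": 25},
  {"turn": [0,0,0],"slide": [-0.3,5,0.8],"claw": 25},
  {"turn": [0,0,0],"slide": [-0.3,5,0.7],"claw": 25},
  {"turn": [0,0,0],"slide": [-0.3,5,0.7],"claw": 25},
  {"turn": [0,0,0],"slide": [-0.3,5,0.7],"claw": 25},
])

```text
t: 15.38
eef_pos: [510.2, 129.5, 39.6]
tcp_rot: [3.141, -0.14, 1.627]
ft_force: [0.3, -5.2, 0.0]
opening: 0.247
grip_force: 2.2
```

>>> jog_arm([
  {"turn": [0,0,0],"slide": [-0.12,2,0.28],"claw": 25},
  {"turn": [0,0,0],"slide": [-0.12,2,0.28],"claw": 25},
  {"turn": [0,0,0],"slide": [-0.12,2,0.28],"claw": 25},
])

```text
t: 15.75
eef_pos: [509.9, 135.3, 40.4]
tcp_rot: [3.141, -0.14, 1.627]
ft_force: [0.4, -4.3, 1.4]
opening: 0.254
grip_force: 2.1
```

>>> jog_arm([
  {"turn": [0,0,0],"slide": [-0.12,2,0.28],"claw": 25},
])

```text
t: 15.88
eef_pos: [509.8, 137.3, 40.7]
tcp_rot: [3.141, -0.14, 1.627]
ft_force: [-0.2, -4.1, 1.4]
opening: 0.25
grip_force: 2.1
```

>>> jog_arm([
  {"turn": [0,0,0],"slide": [-0.12,2,0.28],"claw": 25},
])

```text
t: 16.0
eef_pos: [509.6, 139.3, 41.0]
tcp_rot: [3.141, -0.14, 1.627]
ft_force: [-0.1, -4.5, -0.3]
opening: 0.25
grip_force: 2.1
```

>>> jog_arm([
  {"turn": [0,0,0],"slide": [-0.12,2,0.28],"claw": 25},
])

```text
t: 16.12
eef_pos: [509.5, 141.3, 41.3]
tcp_rot: [3.141, -0.14, 1.627]
ft_force: [0.4, -3.8, -0.1]
opening: 0.251
grip_force: 2.1
```

>>> jog_arm([
  {"turn": [0,0,0],"slide": [-0.1,1.5,0.21],"claw": 25},
])

```text
t: 16.25
eef_pos: [509.4, 142.8, 41.4]
tcp_rot: [3.141, -0.14, 1.627]
ft_force: [-0.0, -4.1, 1.0]
opening: 0.25
grip_force: 2.0
```

>>> jog_arm([
  {"turn": [0,0,0],"slide": [-0.1,1.5,0.21],"claw": 25},
])

```text
t: 16.38
eef_pos: [509.3, 144.3, 41.7]
tcp_rot: [3.141, -0.14, 1.627]
ft_force: [-0.2, -5.1, 0.9]
opening: 0.248
grip_force: 2.0
```

>>> jog_arm([
  {"turn": [0,0,0],"slide": [-0.1,1.5,0.21],"claw": 25},
])

```text
t: 16.5
eef_pos: [509.2, 145.8, 41.9]
tcp_rot: [3.141, -0.14, 1.627]
ft_force: [0.2, -4.0, 0.4]
opening: 0.25
grip_force: 2.0
```

>>> jog_arm([
  {"turn": [0,0,0],"slide": [-0.1,1.5,0.21],"claw": 25},
])

```text
t: 16.62
eef_pos: [509.1, 147.3, 42.1]
tcp_rot: [3.141, -0.14, 1.627]
ft_force: [1.3, -4.5, -0.2]
opening: 0.251
grip_force: 2.0
```

>>> jog_arm([
  {"turn": [0,0,0],"slide": [-0.1,1.5,0.21],"claw": 25},
])

```text
t: 16.75
eef_pos: [509.0, 148.8, 42.3]
tcp_rot: [3.141, -0.14, 1.627]
ft_force: [0.0, -4.3, 0.0]
opening: 0.249
grip_force: 2.0
```

>>> jog_arm([
  {"turn": [0,0,0],"slide": [-0.1,1.5,0.21],"claw": 25},
])

```text
t: 16.88
eef_pos: [508.9, 150.3, 42.5]
tcp_rot: [3.141, -0.14, 1.627]
ft_force: [0.6, -4.4, 0.9]
opening: 0.253
grip_force: 2.0
```

>>> jog_arm([
  {"turn": [0,0,0],"slide": [-0.1,1.5,0.21],"claw": 25},
])

```text
t: 17.0
eef_pos: [508.8, 151.8, 42.7]
tcp_rot: [3.141, -0.14, 1.627]
ft_force: [0.2, -2.7, 0.7]
opening: 0.25
grip_force: 2.0
```

>>> jog_arm([
  {"turn": [0,0,0],"slide": [-0.1,1.5,0.21],"claw": 25},
])

```text
t: 17.12
eef_pos: [508.7, 153.3, 42.9]
tcp_rot: [3.141, -0.14, 1.627]
ft_force: [-0.3, -4.1, -0.4]
opening: 0.249
grip_force: 2.0
```

>>> jog_arm([
  {"turn": [0,0,0],"slide": [-0.1,1.5,0.21],"claw": 25},
])

```text
t: 17.25
eef_pos: [508.6, 154.8, 43.1]
tcp_rot: [3.141, -0.14, 1.627]
ft_force: [0.9, -4.0, 0.3]
opening: 0.25
grip_force: 2.0
```

>>> jog_arm([
  {"turn": [0,0,0],"slide": [-0.1,1.5,0.21],"claw": 25},
])

```text
t: 17.38
eef_pos: [508.6, 156.3, 43.4]
tcp_rot: [3.141, -0.14, 1.627]
ft_force: [0.4, -4.7, 0.9]
opening: 0.251
grip_force: 2.0
```

>>> jog_arm([
  {"turn": [0,0,0],"slide": [-0.1,1.5,0.21],"claw": 25},
])

```text
t: 17.5
eef_pos: [508.4, 157.8, 43.6]
tcp_rot: [3.141, -0.14, 1.627]
ft_force: [0.8, -4.0, 0.1]
opening: 0.251
grip_force: 2.0
```

>>> jog_arm([
  {"turn": [0,0,0],"slide": [-0.1,1.5,0.21],"claw": 25},
])

```text
t: 17.62
eef_pos: [508.4, 159.3, 43.8]
tcp_rot: [3.141, -0.14, 1.627]
ft_force: [0.8, -4.6, 0.3]
opening: 0.25
grip_force: 2.0
```

>>> jog_arm([
  {"turn": [0,0,0],"slide": [-0.1,1.5,0.21],"claw": 25},
])

```text
t: 17.75
eef_pos: [508.2, 160.8, 44.0]
tcp_rot: [3.141, -0.14, 1.627]
ft_force: [-0.1, -5.2, -0.3]
opening: 0.248
grip_force: 2.6
```

>>> jog_arm([
  {"turn": [0,0,0],"slide": [-0.1,1.5,0.21],"claw": 25},
])

```text
t: 17.88
eef_pos: [508.2, 162.1, 44.2]
tcp_rot: [3.141, -0.14, 1.627]
ft_force: [0.7, -7.6, -0.2]
opening: 0.25
grip_force: 3.5
```

>>> jog_arm([
  {"turn": [0,0,0],"slide": [-0.1,1.5,0.21],"claw": 25},
])

```text
t: 18.0
eef_pos: [508.1, 163.5, 44.4]
tcp_rot: [3.141, -0.139, 1.627]
ft_force: [0.1, -8.6, -0.0]
opening: 0.254
grip_force: 4.4
```

>>> jog_arm([
  {"turn": [0,0,0],"slide": [0,-0.4,-0.05],"claw": 25},
  {"turn": [0,0,0],"slide": [0,-0.4,-0.05],"claw": 25},
  {"turn": [0,0,0],"slide": [0,-0.4,-0.05],"claw": 25},
  {"turn": [0,0,0],"slide": [0,-0.4,-0.05],"claw": 25},
  {"turn": [0,0,0],"slide": [0,-0.4,-0.05],"claw": 25},
])

```text
t: 18.62
eef_pos: [507.9, 161.8, 44.1]
tcp_rot: [3.142, -0.14, 1.627]
ft_force: [0.2, 0.0, 0.1]
opening: 0.248
grip_force: 0.0
```

>>> jog_arm([
  {"turn": [0,0,0],"slide": [0,-0.4,-0.05],"claw": 25},
  {"turn": [0,0,0],"slide": [0,-0.4,-0.05],"claw": 25},
  {"turn": [0,0,0],"slide": [0,-0.4,-0.05],"claw": 25},
  {"turn": [0,0,0],"slide": [0,0,0],"claw": 25},
])

```text
t: 19.12
eef_pos: [508.1, 160.5, 44.0]
tcp_rot: [3.141, -0.14, 1.627]
ft_force: [0.2, -0.2, -0.5]
opening: 0.249
grip_force: 0.0
```

>>> jog_arm([
  {"turn": [0,0,0],"slide": [0.3,-5,-0.7],"claw": 25},
  {"turn": [0,0,0],"slide": [0.6,-10,-1.4],"claw": 25},
  {"turn": [0,0,0],"slide": [1.1,-20,-2.8],"claw": 25},
  {"turn": [0,0,0],"slide": [0.6,-10,20],"claw": 25},
  {"turn": [0,0,0],"slide": [0,-20,50],"claw": 25},
])

```text
t: 19.75
eef_pos: [509.7, 94.5, 108.3]
tcp_rot: [-3.138, -0.14, 1.626]
ft_force: [-0.2, -0.6, 0.4]
opening: 0.249
grip_force: 0.0
```

>>> jog_arm([
  {"turn": [0,0,0],"slide": [0,-40,40],"claw": 25},
  {"turn": [0,0,0],"slide": [0,-55,20],"claw": 25},
  {"turn": [0,0,0],"slide": [0,-55,0],"claw": 25},
  {"turn": [0,0,0],"slide": [0,-55,0],"claw": 25},
  {"turn": [0,0,0],"slide": [0,-55,0],"claw": 25},
])

```text
t: 20.38
eef_pos: [510.1, -166.9, 169.1]
tcp_rot: [3.141, -0.14, 1.626]
ft_force: [0.3, -0.0, -0.1]
opening: 0.25
grip_force: 0.0
```

>>> jog_arm([
  {"turn": [0,0,0],"slide": [0,-55,0],"claw": 25},
  {"turn": [0,0,0],"slide": [0,-55,0],"claw": 25},
  {"turn": [0,0,0],"slide": [0,-30,0],"claw": 25},
  {"turn": [0,0,0],"slide": [0,0,0],"claw": 25},
])

```text
t: 20.88
eef_pos: [509.8, -306.8, 168.5]
tcp_rot: [3.142, -0.14, 1.624]
ft_force: [-0.8, 0.7, -0.8]
opening: 0.25
grip_force: 0.0
```

Run:
```python
from h import *
s=state();print(s["t"],s["eef_pos"],s["ft_force"])
b=read_camera("top")["frame"];a=read_camera("side")["frame"]
o=np.zeros((600,800,3),np.uint8)
d=cv2.resize(b[210:290,100:320],None,fx=3.6,fy=3.6,interpolation=cv2.INTER_CUBIC);o[:d.shape[0],:d.shape[1]]=d
e=cv2.resize(a[180:270,170:320],None,fx=3.3,fy=3.3,interpolation=cv2.INTER_CUBIC);o[292:292+e.shape[0],:e.shape[1]]=e
g=cv2.resize(b,(300,225));o[300:525,498:798]=g
cv2.imwrite("pics/m6.png",o)
```

```text
20.875 [ 509.84308385 -306.79219811  168.48033569] [-0.77610872  0.742641   -0.81672716]
```

View pics/m6.png

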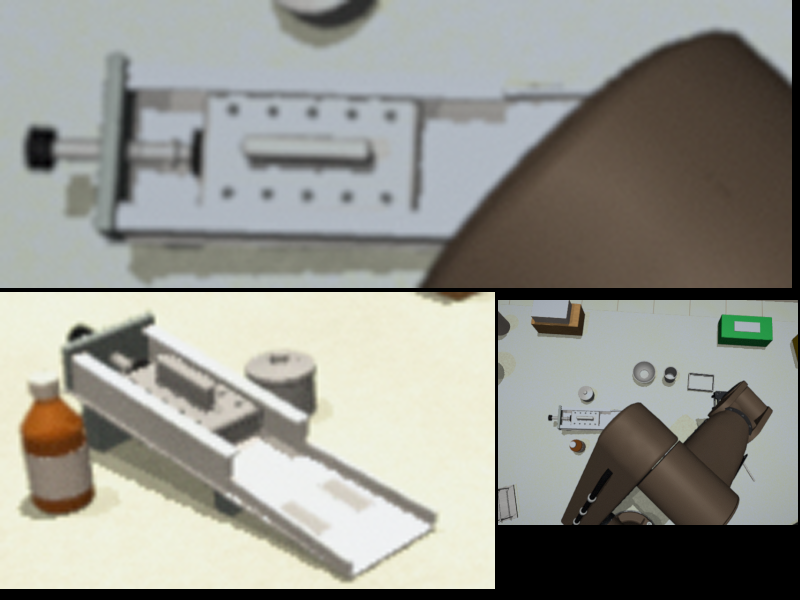

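The cassette sits straight under the lips. Its front edge (crop x≈205) is against the pad (x≈197), the arm is clear and the bystanders are unmoved, so I'm handing in.

```bash
python3 -c "
from cell import *
print(job_done())"
```

```text
the job is handed in; nothing more can be done
None
```

The job is handed in at about 21 s: the cassette was set on the ramp foot, released, and pushed under the lips to the stop, where it now presses the pad at an estimated 2–3 N (roughly 4 mm of its 8 mm spring travel used at most); the arm is clear and the final pictures show no bystander moved.

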